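Test and reset the tray belt's stop, then hold its dead-man handle level

TASK

Get the pot-tray belt ready to creep: first push the mushroom stop button fully down, let it spring up again, then grip its cap, turn it clockwise (seen from above) as far as it goes to reset it, and let go of it. Then press the dead-man handle down to half its travel, where its arm is level, never through to the bottom, and finish while still holding it there: do not let it go. Leave the four loose pots standing where they are.

Things in the scene. Friction and masses are not known exactly. Their poses are not given: they have to be found in the camera images.
- stop_unit: fixed stop unit: grey box 100 x 100 mm, 60 mm tall, with an aluminium collar (48 mm diameter, 6 mm high) and one round mushroom button standing up from the middle of its top. Stands left or right of the middle of the bench. Origin: centre of the box's underside; z up
- stop_top (a point): centre of the top of the mushroom button's round cap, 108 mm above the bench when up. The cap is plain grey ribbed plastic, 40 mm in diameter with upright sides from 24 mm to 6 mm below this point (chamfered above to a 26 mm flat top). Below it a 22 mm stem; the top of the unit's box lies 48 mm below this point
- stop_push (a joint): how far the mushroom button is pushed down (m): 0 up, 0.008 fully down. Spring: about 1.5 N to start, 6 N fully down; it springs up when let go
- stop_cap (a joint): how far the mushroom cap is turned clockwise as seen from above (rad): 0 at rest, 1.0 at its stop. A light spring (0.015 Nm at rest to 0.075 Nm at the stop) turns it back to 0 when let go; a grip of 20 N on its sides turns it easily
- jog_unit: fixed dead-man handle unit: dark steel base plate 250 x 110 mm, 12 mm thick, with two grey cheeks (120 mm tall) at its far end between which the handle pivots. Stands on the other side of the bench from the stop unit. Origin: on the bench, under the middle of the handle's pad; its own +x points from the pad to the pivot; z up. The plate runs from x = -50 to +200 mm in its frame
- handle_pad (a point): centre of the upper face of the handle's pad, where it is pressed: a flat black rubber palm pad, 62 mm along the handle, 80 mm across, 16 mm thick, on a 22 mm aluminium arm. About 146 mm above the bench at rest, 108 mm when level, 69 mm at the bottom
- handle_pivot (a point): the handle's pivot, 140 mm beyond the pad along the unit's +x, 100 mm above the bench; the pivot axis lies along the unit's y
- jog_handle (a joint): how far the handle is pressed down (rad): 0 at rest, where it points 0.28 rad above level; 0.28 level, half its travel; 0.56 at the bottom stop. Spring: at the pad's centre about 4 N to start, 7 N at level, 10 N at the bottom; it springs up when let go
- pot_a: loose bystander: square white plastic plant pot, 70 mm wide at the rim, 66 mm tall, with grit and a small stone plant rising to 81 mm; origin at the centre of its underside
- pot_b: loose bystander: square white plastic plant pot, 70 mm wide at the rim, 66 mm tall, with grit and a small stone plant rising to 81 mm; origin at the centre of its underside
- pot_c: loose bystander: square white plastic plant pot, 70 mm wide at the rim, 66 mm tall, with grit and a small stone plant rising to 81 mm; origin at the centre of its underside
- pot_d: loose bystander: square white plastic plant pot, 70 mm wide at the rim, 66 mm tall, with grit and a small stone plant rising to 81 mm; origin at the centre of its underside
Things that resemble listed ones, but are neither listed nor needed, are in the scene too. Leave any blue or green look-alike of the stop_unit alone.

How it is judged (in metres and radians):
On the way, in this order (a step that is already met when the one before it is completed fails the run):
1. the mushroom button is pushed down (at least 5.5 of its 8 mm) (value of joint stop_push above 0.0055 m), for 0.1 s.
2. with the button up again, its cap is turned clockwise to near its stop (at least 0.8 rad) (value of joint stop_cap above 0.8 rad and value of joint stop_push below 0.004 m), for 0.1 s.
3. the stop cap is let go and the robot holds the handle about level (0.19 to 0.37 rad) (value of joint jog_handle between 0.19 and 0.37 rad and contact force between any of the fingers, the arm and jog_unit above 3 N and value of joint stop_push below 0.003 m and value of joint stop_cap below 0.25 rad), for 0.5 s.
At the end, for the whole second after the job is handed in: The robot still presses the handle with more than 3 N and holds it at half travel, level within 0.09 rad (0.19 to 0.37 rad), still; the mushroom button is up (under 3 mm) and its cap has turned back (under 0.25 rad) (all of step 3 and velocity of joint jog_handle between -0.05 and 0.05 rad/s); the arm keeps its last pose, push and grip.
It fails at once if the handle is pushed through to the bottom (beyond 0.48 rad) (value of joint jog_handle above 0.48 rad).
It fails at once if a pot is moved by more than 20 mm (distance of any of pot_a, pot_b, pot_c, pot_d from where it was at the start of the episode above 0.02 m).
It fails at once if a pot is tipped (angle between any of pot_a, pot_b, pot_c, pot_d's own z axis and vertical above 0.3 rad).
It also fails if it takes over 64 s, if anything falls off the work surface, if the arm or the gripper's body presses on something with over 40 N, if the wrist force passes 120 N, or if a joint passes its speed limit or range.

ROBOT

A 6-joint arm with a two-finger parallel gripper is mounted at the origin on the work surface. World frame = base frame: x ahead of the robot, y to its left, z up, the work surface at z = 0. Lengths are in mm, angles in rad, forces in N, time in s.
With the tool pointing down it reaches from about 275 to 750 mm from the base axis. Payload 10.2 kg.
Tool frame: the origin (TCP) lies at the very end of the fingers, on their centre line; the grasp point (between the pads) lies 19 mm behind it; z points along the fingers, y is the direction in which the jaws open and shut (so a half turn about z gives the same grasp; the last joint's range is limited). The gripper opens to 85 mm and grips with 20 to 120 N. Pads are 22 mm wide; open, the fingers measure 114 mm over their backs; the gripper's body (76 mm by 85 mm) begins 54 mm behind the grasp point. The pads swing forward as they close: fully open they stand 13 mm farther back than shut.
Start: joints at [-1.501, 0.313, 1.498, -0, 1.331, -0.223], TCP at [151.52, -502.666, 231.294] pointing down, gripper open.
Joint ranges: [-2.94, 2.94], [-0.97, 2.17], [0.19, 2.56], [-1.23, 4.37], [0.02, 3.11], [-2.88, 2.88]. Speed limits (rad/s): [2.39, 2.39, 3.01, 3.14, 3.14, 3.14].

INTERFACE

Orientations are given as a unit quaternion [w, x, y, z].
In Python, from rig import * gives the robot as it stands. The module is installed in compiled form; this text tells all that it offers.
- The arm moves only by the shell command python3 -m crank 'ROWS' [FORCE]. ROWS is a JSON object of lists of equal length, an entry for each row: "dp": the shift along the world's x, y, z in cm, a list of three; "delta_rot": the turn, a rotation vector about the world's x, y, z in degrees, a list of three; "claw": the closure in counts, from 0 (fully open) to 255 (shut). A call has 1 to 10 rows; each row shifts and turns the commanded pose from where the row before left it; what a row does not reach is not made up. A row lasts 1/10 s, in which the tool goes at most 50 mm and 8.59 degrees, less where a joint would pass 70% of its speed; a pose out of reach is approached as far as the arm can. A call is refused whole if a number of a shift passes 5 or a number of a turn 8.59, either way. A call with a gripper value outside its range is refused whole. The fingers move at their own pace and stop on an object; FORCE is the grip in N (left out, the last holds). Time passes only in rows, so rows that do not move let the fingers close. It gives the time, the measured TCP pose, the force and the opening at its end, in the units of the state.
- sense(): the state, without advancing time (a new reading comes with each control period).
- capture(name): name is "scene" or "top" or "wrist"; returns (picture, depth): 400x640x3 uint8, red, green, blue; 400x640 float32, mm along the optical axis (not along the pixel's ray), 0 where there is no reading.
- camera_model(name): a dict with "fx", "fy", "cx", "cy" (pixels), "dist_coeffs" ([k1, k2, p1, p2, k3] as OpenCV has them; the pictures are not rectified), "cam_to_world" (4x4, takes a point from camera to world coordinates); the wrist camera has in their place "T_tool_cam" (4x4, takes a point from camera to tool coordinates, whose origin is the TCP and whose axes are the flange's). Camera axes: x right, y up, looking along -z (the intrinsics and any distortion apply to the point x, -y, -z); pixel columns grow to the right and rows downward; lengths in mm; the calibration is good to about 2 mm. A picture is of the moment at which its call begins: read the wrist's pose just before it. camera_model takes no time and is no camera call.
- finish_job(): hands the job in, once; it reports no verdict.
Trained networks look in the newest picture that a camera, given by its name, has taken for a name from the list of things; names that differ only in an ending like _2 or _b are one class to them, and where a whole thing is asked for, a point or a joint stands for the part that bears it (a point fixed in the world has none). Each returns a list of dicts, best first, with "p" (0 to 1); they miss things now and then, are a little off and sometimes report something else, mostly with a low value. They report only what shows in the picture. A call takes as long as a camera call. They do not tell look-alikes from the thing itself.
- boxes_of(camera, target): "centre" ([column, row] in pixels, amid what is visible of it).
- masks_of(camera, target): "region" (400x640 bool, what is visible of it) and "centre" ([column, row] in pixels, amid what is visible of it).
- pinpoint(camera, target): "centre" ([column, row] in pixels: a listed point, or the origin of a listed thing).
The state is a dict: "time_s": time; "joints": joint angles; "dq": joint speeds; "tau": joint torques, N m; "eef_pos": TCP position; "ee_rot": TCP orientation; "force": force on the tool from outside, world axes, zero at the start; "wrist_torque": the same for the moment, N m; "grip_width": opening from 0.0 (shut) to 1.0 (fully open).
Only numpy, scipy, OpenCV 4.12 (cv2) and the standard library are available. Lean on these libraries where they do the work, as an engineer would, in place of code of your own. Each camera call takes 0.05 s, during which the arm holds its last target.

## Working session

There is one attempt and no reset: what is moved stays moved. The work goes in short steps, Python scripts to look and compute and a shell command to move; the robot and the scene stay as the last step left them, time stands still between calls to the robot, and variables do not carry over. Pictures are saved under pics/ and viewed, and the job is handed in when it is done.

```bash
mkdir -p pics; python3 - <<'E'
from rig import *
import cv2
s=sense(); print(s)
for n in ("scene","top"):
    im,d=capture(n); cv2.imwrite(f"pics/{n}0.png",im[:,:,::-1])
    for t in ("stop_unit","stop_top","jog_unit","handle_pad","handle_pivot","pot_a"):
        print(n,t,[(round(r["p"],2),[round(float(v)) for v in r["centre"]]) for r in pinpoint(n,t)])
E
```

```text
{'time_s': 0.0, 'joints': array([-1.50137653e+00,  3.13440263e-01,  1.49845112e+00,  1.73199082e-05,
        1.33100460e+00, -2.23405555e-01]), 'dq': array([ 0.00060241,  0.0008971 , -0.00010585, -0.00017718, -0.00070718,
       -0.0005093 ]), 'tau': array([-5.98432907e-04, -4.12261963e+01, -2.59743798e+01, -2.14816337e-04,
        4.06715437e-03,  9.07861988e-06]), 'eef_pos': array([ 151.51677472, -502.38614854,  230.73477944]), 'ee_rot': array([-6.49085674e-04,  9.89300889e-01,  1.45888064e-01,  5.85097791e-05]), 'force': array([-0.14389535, -1.08200293,  0.3049843 ]), 'wrist_torque': array([-0.02994847, -0.02951351, -0.01519392]), 'grip_width': 1.002912730824865}
scene stop_unit [(0.86, [298, 176]), (0.84, [344, 190]), (0.82, [236, 256]), (0.76, [406, 197])]
scene stop_top [(0.74, [228, 233]), (0.52, [343, 168]), (0.45, [413, 169]), (0.43, [299, 150])]
scene jog_unit [(0.67, [266, 304])]
scene handle_pad [(0.65, [263, 274])]
scene handle_pivot [(0.82, [311, 311])]
scene pot_a [(0.96, [399, 159]), (0.92, [330, 245]), (0.86, [178, 383]), (0.75, [280, 224])]
top stop_unit [(0.94, [230, 147]), (0.83, [260, 242]), (0.69, [259, 197]), (0.64, [369, 229])]
top stop_top [(0.61, [374, 220]), (0.51, [256, 238]), (0.41, [256, 196]), (0.26, [321, 218])]
top jog_unit [(0.84, [387, 182])]
top handle_pad [(0.86, [390, 170])]
top handle_pivot [(0.89, [391, 142]), (0.55, [386, 183])]
top pot_a [(0.91, [314, 176]), (0.89, [188, 177]), (0.68, [450, 191]), (0.62, [321, 222])]
```

View pics/scene0.png

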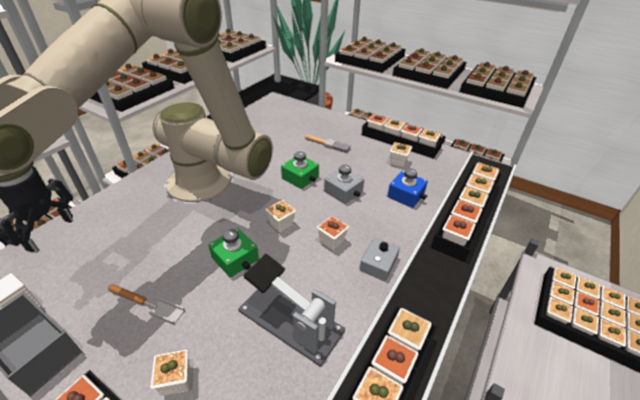

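View pics/top0.png

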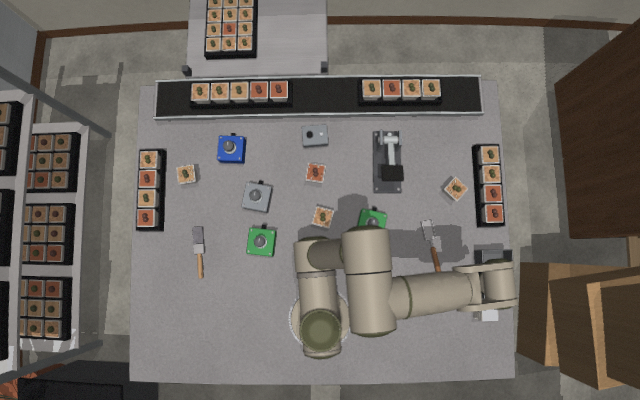

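The look-alikes are: grey box with a mushroom at scene (344,182) / top (257,196); green at scene (298,168) and (233,250) / top (262,241) and (373,219); blue at scene (407,187) / top (231,149); grey box with a small black knob at scene (379,258) / top (314,134). I choose the grey mushroom at top (257,196). The handle is at top (391,172). Next I crop and localise.

```bash
cat > h.py <<'E'
from rig import *
import cv2, numpy as np
def ray(n,px,s=None):
    m=camera_model(n); K=np.array([[m["fx"],0,m["cx"]],[0,m["fy"],m["cy"]],[0,0,1.]])
    u=cv2.undistortPoints(np.array([[px]],float),K,np.array(m["dist_coeffs"],float))[0,0]
    d=np.array([u[0],-u[1],-1.])
    T=np.array(m["cam_to_world"]) if "cam_to_world" in m else tool(s)@np.array(m["T_tool_cam"])
    return T[:3,3],T[:3,:3]@d
def tool(s):
    from scipy.spatial.transform import Rotation as R
    w,x,y,z=s["ee_rot"];T=np.eye(4);T[:3,:3]=R.from_quat([x,y,z,w]).as_matrix();T[:3,3]=s["eef_pos"];return T
def atz(n,px,z,s=None):
    o,d=ray(n,px,s); return o+d*(z-o[2])/d[2]
def atd(n,px,dep,s=None):
    o,d=ray(n,px,s); return o+d*dep
def cloud(n,dep,s=None,mask=None):
    ok=dep>0
    if mask is not None: ok&=mask
    r,c=np.nonzero(ok)
    m=camera_model(n); K=np.array([[m["fx"],0,m["cx"]],[0,m["fy"],m["cy"]],[0,0,1.]])
    u=cv2.undistortPoints(np.stack([c,r],1).astype(float)[:,None],K,np.array(m["dist_coeffs"],float))[:,0]
    d=np.c_[u[:,0],-u[:,1],-np.ones(len(u))]*dep[r,c][:,None]
    T=np.array(m["cam_to_world"]) if "cam_to_world" in m else tool(s)@np.array(m["T_tool_cam"])
    return d@T[:3,:3].T+T[:3,3],r,c
E
python3 - <<'E'
from h import *
np.set_printoptions(precision=1,suppress=True)
for n in ("scene","top"):
    im,d=capture(n)
    for t,z in (("stop_top",108),("handle_pad",146),("handle_pivot",100),("pot_a",0),("stop_unit",0)):
        for r in pinpoint(n,t): print(n,t,round(r["p"],2),np.round(r["centre"]),atz(n,r["centre"],z))
    for t in ("stop_unit","jog_unit","handle_pad"):
      for r in masks_of(n,t):
        P,_,_=cloud(n,d,None,r["region"]); print(n,"mask",t,round(r["p"],2),np.round(r["centre"]),np.median(P,0),P.min(0),P.max(0))
    if n=="scene": c=im[140:360,200:440]
    else: c=im[110:260,210:430]
    cv2.imwrite(f"pics/{n}_crop.png",cv2.resize(c[:,:,::-1],None,fx=2.7,fy=2.7,interpolation=cv2.INTER_CUBIC))
E
```

```text
scene stop_top 0.59 [413. 167.] [655.8 361.6 108. ]
scene stop_top 0.52 [232. 235.] [ 368.1 -202.   108. ]
scene stop_top 0.5 [344. 170.] [469. 220. 108.]
scene stop_top 0.42 [297. 155.] [293.6 205.7 108. ]
scene stop_top 0.2 [339. 190.] [510.4 121.1 108. ]
scene handle_pad 0.81 [266. 270.] [ 536.3 -264.5  146. ]
scene handle_pivot 0.57 [316. 315.] [ 680.  -275.4  100. ]
scene pot_a 0.96 [282. 226.] [388.8 -18.9   0. ]
scene pot_a 0.93 [398. 160.] [548.  530.8   0. ]
scene pot_a 0.9 [333. 245.] [563.6   2.2   0. ]
scene pot_a 0.75 [178. 378.] [ 480.5 -519.5    0. ]
scene stop_unit 0.89 [301. 178.] [295.4 223.4   0. ]
scene stop_unit 0.64 [343. 192.] [466.7 234.7   0. ]
scene stop_unit 0.6 [235. 258.] [ 355.8 -196.2    0. ]
scene stop_unit 0.56 [405. 199.] [662.7 320.4   0. ]
scene mask stop_unit 0.95 [234. 252.] [ 375.7 -213.5   59.4] [ 266.3 -258.3   -2.1] [ 423.8 -117.8  112.2]
scene mask stop_unit 0.84 [299. 169.] [311.3 201.2  58.4] [195.3 164.6   1.6] [363.1 314.  112.1]
scene mask stop_unit 0.81 [409. 188.] [663.1 318.1  58.9] [578.8 284.8  -2.7] [722.8 509.  111.4]
scene mask 
[... 976 characters left out ...]
t 0.87 [233. 151.] [658.  339.9   0. ]
top stop_unit 0.81 [367. 226.] [ 348.3 -187.1    0. ]
top stop_unit 0.67 [261. 240.] [300.  223.6   0. ]
top stop_unit 0.61 [259. 199.] [463.1 234.7   0. ]
top mask stop_unit 0.96 [263. 241.] [293.5 214.6  60.5] [242.3 164.3  -3.4] [360.5 287.6 119.6]
top mask stop_unit 0.9 [371. 220.] [ 378.8 -198.7   61.3] [ 311.6 -250.7   -2.4] [ 419.5 -149.7  629.8]
top mask stop_unit 0.83 [231. 150.] [645.9 333.8  60.3] [600.6 287.3  -0.4] [723.5 405.2 116. ]
top mask jog_unit 0.73 [387. 162.] [ 596.5 -262.5   17.8] [ 474.8 -326.1   -7.5] [ 732.6 -216.1  164.1]
top mask handle_pad 0.84 [389. 167.] [ 558.1 -271.8  137.4] [ 499.8 -338.8   -6.9] [ 712.2 -230.9  164.1]
```

View pics/scene_crop.png

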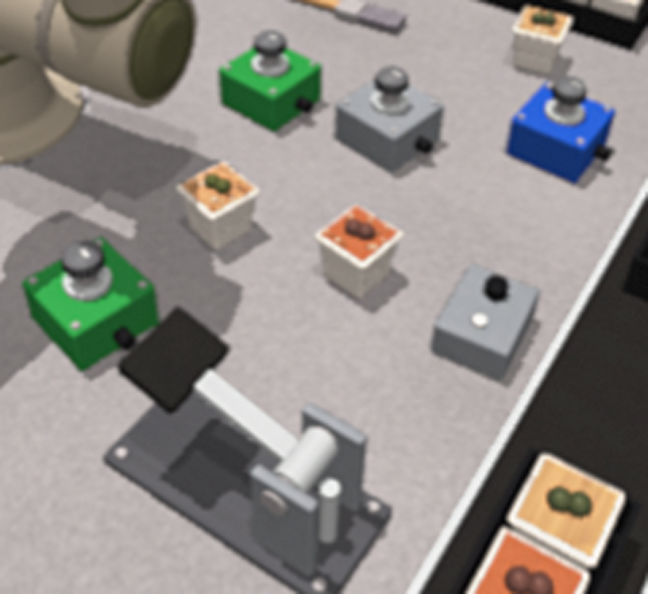

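View pics/top_crop.png

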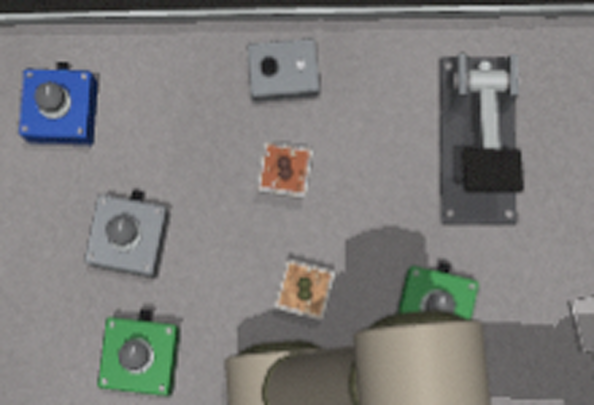

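The grey mushroom unit matches the description: top (257,196), near (462,224). I'll travel there above everything and turn the tool on the way, so the last joint has room for the clockwise twist.

```bash
python3 -m crank '{"dp":[[3.3,3.5,0.5],[3.3,3.5,0.5],[3.3,3.5,0.5],[3.3,3.5,0.5],[3.3,3.5,0.5],[3.3,3.5,0.5],[3.3,3.5,0.5],[3.3,3.5,0.5],[3.3,3.5,0.5],[3.3,3.5,0.5]],"delta_rot":[[0,0,4],[0,0,4],[0,0,4],[0,0,4],[0,0,4],[0,0,4],[0,0,4],[0,0,4],[0,0,4],[0,0,4]],"claw":[0,0,0,0,0,0,0,0,0,0]}'
python3 -m crank '{"dp":[[-0.4,4.5,0],[-0.4,4.5,0],[-0.4,4.5,0],[-0.4,4.5,0],[-0.4,4.5,0],[-0.4,4.5,0],[-0.4,4.5,0],[0,3.0,0],[0,0,0]],"delta_rot":[[0,0,4],[0,0,4],[0,0,4],[0,0,4],[0,0,4],[0,0,4],[0,0,4],[0,0,0],[0,0,0]],"claw":[0,0,0,0,0,0,0,0,0]}'
python3 - <<'E'
from h import *
np.set_printoptions(precision=3,suppress=True)
s=sense(); im,d=capture("wrist"); np.savez("w1.npz",im=im,d=d,p=s["eef_pos"],q=s["ee_rot"])
print(s["time_s"],s["joints"],s["eef_pos"],s["ee_rot"],camera_model("wrist")["T_tool_cam"])
cv2.imwrite("pics/w1.png",im[:,:,::-1])
for r in pinpoint("wrist","stop_top"): print(r, atz("wrist",r["centre"],108,s))
P,rr,cc=cloud("wrist",d,s)
k=(P[:,2]>104)&(P[:,2]<114)&(np.hypot(P[:,0]-462,P[:,1]-224)<45); print(k.sum(),np.median(P[k],0),P[k].min(0),P[k].max(0))
k=(P[:,2]>55)&(P[:,2]<63)&(np.hypot(P[:,0]-462,P[:,1]-224)<80)
b=cv2.minAreaRect(P[k][:,:2].astype(np.float32));print(k.sum(),np.median(P[k],0),b)
E
```

```text
time_s: 2.6
eef_pos: [482.6, -150.9, 281.7]
ee_rot: [0.0, 0.879, 0.477, 0.0]
force: [-0.7, -0.6, 0.0]
grip_width: 1.002
time_s: 3.5
eef_pos: [452.9, 195.2, 281.2]
ee_rot: [-0.0, 0.737, 0.676, 0.0]
force: [-0.0, -0.6, 0.2]
grip_width: 0.998
3.5 [0.169 0.209 1.502 0.001 1.431 0.255] [452.937 195.211 281.221] [-0.     0.737  0.676  0.   ] [[  -0.001    0.945    0.328   84.695]
 [   1.       0.       0.001   -0.94 ]
 [   0.       0.328   -0.945 -141.928]
 [   0.       0.       0.       1.   ]]
{'centre': [328.8, 131.7], 'p': 0.94} [462.849 238.15  108.   ]
{'centre': [160.1, 164.2], 'p': 0.68} [291.851 221.621 108.   ]
953 [462.867 239.519 107.07 ] [444.297 220.624 104.009] [479.868 256.679 109.546]
6445 [462.818 247.213  59.279] ((463.06158447265625, 239.57717895507812), (99.82577514648438, 100.28291320800781), 78.58488464355469)
```

View pics/w1.png

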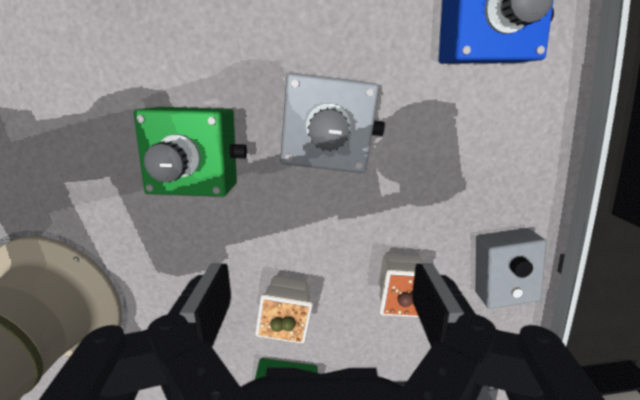

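The wrist view shows the grey mushroom unit at (329,130), with blue at (497,30) and green at (185,155). The earlier estimates of its y differ by about 15 mm, so I'll check against the top and scene depth.

```bash
python3 - <<'E'
from h import *
np.set_printoptions(precision=1,suppress=True)
for n in ("scene","top"):
    im,d=capture(n)
    cv2.imwrite(f"pics/{n}1.png",cv2.resize(im[120:260,200:340] if n=="top" else im[130:230,280:420],None,fx=4,fy=4)[:,:,::-1])
    P,r,c=cloud(n,d)
    near=np.hypot(P[:,0]-462,P[:,1]-230)<75
    k=near&(P[:,2]>52)&(P[:,2]<70); b=cv2.minAreaRect(P[k][:,:2].astype(np.float32)); print(n,k.sum(),np.median(P[k],0),b)
    k=near&(P[:,2]>98)&(P[:,2]<116); print(k.sum(),np.median(P[k],0),P[k].min(0),P[k].max(0)) if k.sum() else 0
    # known-point check: gripper location
s=sense(); print(s["time_s"],s["eef_pos"])
E
```

```text
scene 479 [476.4 222.9  61. ] ((465.30267333984375, 236.40170288085938), (101.42170715332031, 98.9985122680664), 80.9358139038086)
82 [467.2 232.  106.9] [441.8 217.6  98.5] [482.9 254.5 112.7]
top 104 [450.8 271.   60.1] ((454.4981384277344, 247.8419189453125), (93.79695129394531, 39.74141311645508), 89.34635162353516)
5 [456.7 252.5 100. ] [452.4 219.6  99.5] [460.5 257.1 105.3]
3.7 [453.7 191.6 281.3]
```

View pics/top1.png

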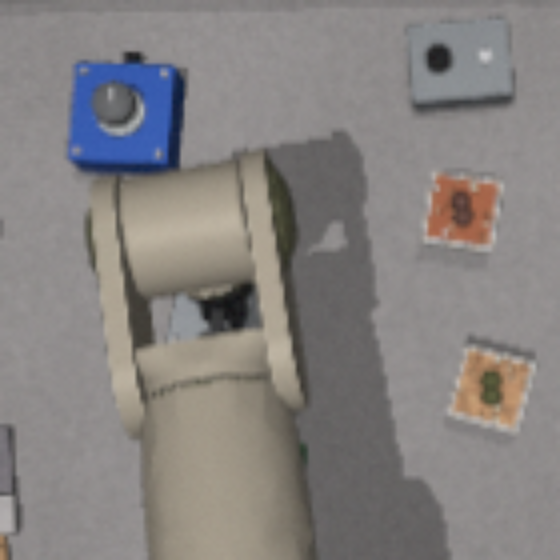

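```bash
python3 -m crank '{"dp":[[0.5,0.5,-3],[0.5,0.5,-2],[0,0,0],[0,0,0]],"delta_rot":[[0,0,0],[0,0,0],[0,0,0],[0,0,0]],"claw":[0,0,0,0]}'
cat > look.py <<'E'
from h import *
import sys
np.set_printoptions(precision=2,suppress=True)
s=sense(); im,d=capture("wrist")
print(s["time_s"],s["joints"],s["eef_pos"],s["ee_rot"],s["force"])
cv2.imwrite(sys.argv[1],im[:,:,::-1])
P,rr,cc=cloud("wrist",d,s)
for a,b in ((103,113),(82,104)):
    k=(P[:,2]>a)&(P[:,2]<b)&(np.hypot(P[:,0]-462,P[:,1]-236)<40)
    print(a,k.sum(),np.median(P[k],0),P[k].min(0),P[k].max(0), cv2.minEnclosingCircle(P[k][:,:2].astype(np.float32)))
k=(P[:,2]>55)&(P[:,2]<63)&(np.hypot(P[:,0]-462,P[:,1]-236)<75)
print(k.sum(),cv2.minAreaRect(P[k][:,:2].astype(np.float32)))
for r in pinpoint("wrist","stop_top"): print(r, atz("wrist",r["centre"],108,s))
E
python3 look.py pics/w2.png
```

```text
time_s: 4.1
eef_pos: [463.8, 201.6, 232.0]
ee_rot: [0.0, 0.739, 0.674, 0.0]
force: [0.5, -0.4, 0.7]
grip_width: 0.998
4.1 [ 0.18  0.27  1.55 -0.    1.32  0.27] [463.82 201.59 231.99] [0.   0.74 0.67 0.  ] [ 0.53 -0.41  0.72]
103 1410 [462.99 240.36 106.81] [444.34 221.65 103.01] [481.4  258.31 109.93] ((462.6619873046875, 239.11428833007812), 19.19457244873047)
82 599 [463.66 245.6  102.22] [442.6  218.68  85.62] [483.73 260.09 103.99] ((463.0510559082031, 239.31759643554688), 21.02644920349121)
8276 ((462.9853515625, 239.45220947265625), (99.844970703125, 100.44088745117188), 78.4668960571289)
{'centre': [319.7, 148.5], 'p': 0.71} [464.87 237.91 108.  ]
{'centre': [124.9, 187.0], 'p': 0.64} [292.53 220.92 108.  ]
```

View pics/w2.png

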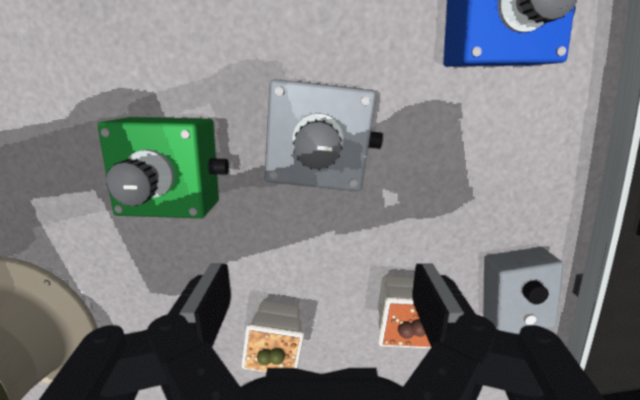

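The grey cap is in the middle of the view at (319,143). It comes out at (463,239.3), and the cap circle and box rectangle agree. I'll close the fingers above it and press down.

```bash
python3 -m crank '{"dp":[[0,1.9,0],[0,1.85,-3],[0,0,-4],[0,0,-3],[0,0,-0.3],[0,0,0],[0,0,0],[0,0,0]],"delta_rot":[[0,0,0],[0,0,0],[0,0,0],[0,0,0],[0,0,0],[0,0,0],[0,0,0],[0,0,0]],"claw":[255,255,255,255,255,255,255,255]}' 20; python3 - <<'E'
from rig import *
import cv2
for n in("wrist","scene"):
    im,d=capture(n)
    if n=="scene": im=cv2.resize(im[80:280,220:480],None,fx=3,fy=3)
    cv2.imwrite(f"pics/{n}3.png",im[:,:,::-1])
s=sense();print(s["eef_pos"],s["force"],s["grip_width"])
E
```

```text
time_s: 5.0
eef_pos: [464.4, 240.0, 130.1]
ee_rot: [0.001, 0.739, 0.674, 0.001]
force: [-0.5, 0.0, -0.3]
grip_width: 0.005
[464.02358964 239.90218542 129.43999911] [-0.67307266  0.79409638  0.05565738] 0.005285220111268585
```

View pics/scene3.png

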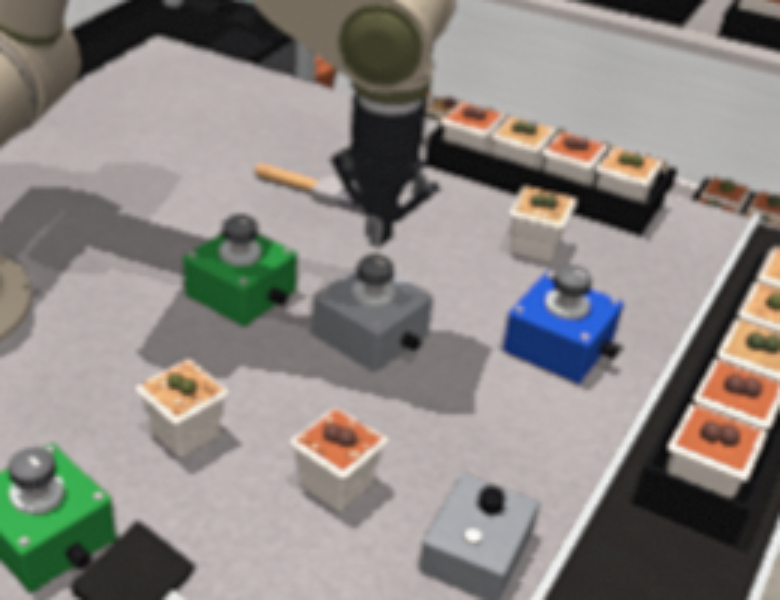

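View pics/wrist3.png

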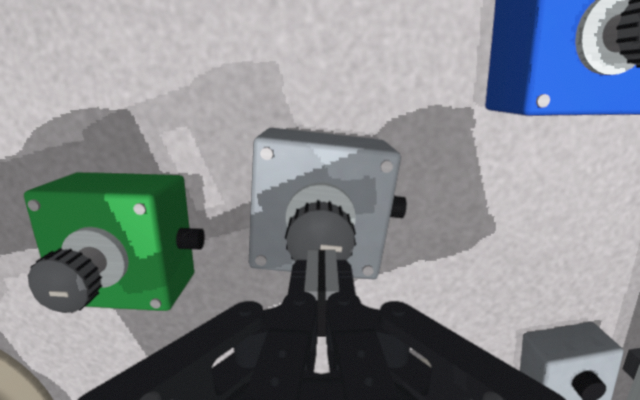

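The closed fingers sit right over the grey cap (wrist (320,240)). Pressing down now.

```bash
python3 -m crank '{"dp":[[0,0,-1],[0,0,-0.9],[0,0,-0.4],[0,0,0]],"delta_rot":[[0,0,0],[0,0,0],[0,0,0],[0,0,0]],"claw":[255,255,255,255]}'
python3 -m crank '{"dp":[[0,0,-0.2],[0,0,-0.1],[0,0,0],[0,0,0]],"delta_rot":[[0,0,0],[0,0,0],[0,0,0],[0,0,0]],"claw":[255,255,255,255]}'
```

```text
time_s: 5.5
eef_pos: [463.3, 239.8, 104.7]
ee_rot: [-0.0, 0.739, 0.674, -0.0]
force: [-0.5, -0.3, 2.7]
grip_width: 0.001
time_s: 5.9
eef_pos: [463.5, 239.8, 102.5]
ee_rot: [-0.0, 0.739, 0.674, -0.0]
force: [-1.7, -0.5, 3.1]
grip_width: -0.002
```

```bash
python3 -m crank '{"dp":[[0,0,-0.1],[0,0,-0.1],[0,0,-0.1],[0,0,0],[0,0,0]],"delta_rot":[[0,0,0],[0,0,0],[0,0,0],[0,0,0],[0,0,0]],"claw":[255,255,255,255,255]}'
python3 -m crank '{"dp":[[0,0,-0.1],[0,0,-0.1],[0,0,0],[0,0,0]],"delta_rot":[[0,0,0],[0,0,0],[0,0,0],[0,0,0]],"claw":[255,255,255,255]}'
```

```text
time_s: 6.4
eef_pos: [463.7, 239.9, 99.9]
ee_rot: [0.0, 0.739, 0.674, 0.0]
force: [-4.5, -1.0, 9.9]
grip_width: -0.001
time_s: 6.8
eef_pos: [464.2, 240.1, 99.6]
ee_rot: [0.001, 0.739, 0.674, 0.001]
force: [-8.9, -2.5, 25.3]
grip_width: -0.0
```

The button bottomed out (force rose to 25 N at z≈100). Next I rise, open, and lower around the cap.

```bash
python3 -m crank '{"dp":[[0,0,2],[0,0,3],[0,0,0],[0,0,0],[0,0,0],[0,0,0]],"delta_rot":[[0,0,0],[0,0,0],[0,0,0],[0,0,0],[0,0,0],[0,0,0]],"claw":[255,0,0,0,0,0]}'
python3 -m crank '{"dp":[[0,0,-2],[0,0,-2],[0,0,-2],[0,0,-1.2],[0,0,0],[0,0,0]],"delta_rot":[[0,0,0],[0,0,0],[0,0,0],[0,0,0],[0,0,0],[0,0,0]],"claw":[0,0,0,0,0,0]}'
python3 - <<'E'
from rig import *
import cv2
for n in("wrist","scene"):
    im,d=capture(n)
    if n=="scene": im=cv2.resize(im[80:280,220:480],None,fx=3,fy=3)
    cv2.imwrite(f"pics/{n}4.png",im[:,:,::-1])
s=sense();print(s["time_s"],s["eef_pos"],s["force"],s["grip_width"])
E
```

```text
time_s: 7.4
eef_pos: [463.1, 239.7, 146.2]
ee_rot: [-0.0, 0.739, 0.674, -0.001]
force: [-0.7, -1.1, 0.3]
grip_width: 0.85
time_s: 8.0
eef_pos: [463.7, 239.9, 75.6]
ee_rot: [0.0, 0.739, 0.674, 0.0]
force: [0.3, 0.4, 0.9]
grip_width: 0.999
8.1 [464.03397806 239.97875904  76.17308294] [0.11635978 0.60897583 0.05062973] 0.9962672967891372
```

View pics/wrist4.png

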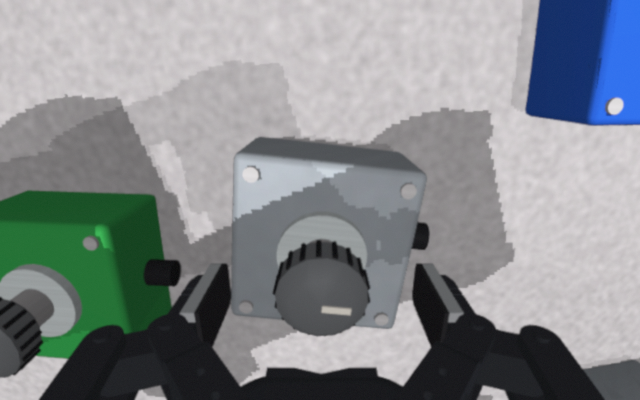

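View pics/scene4.png

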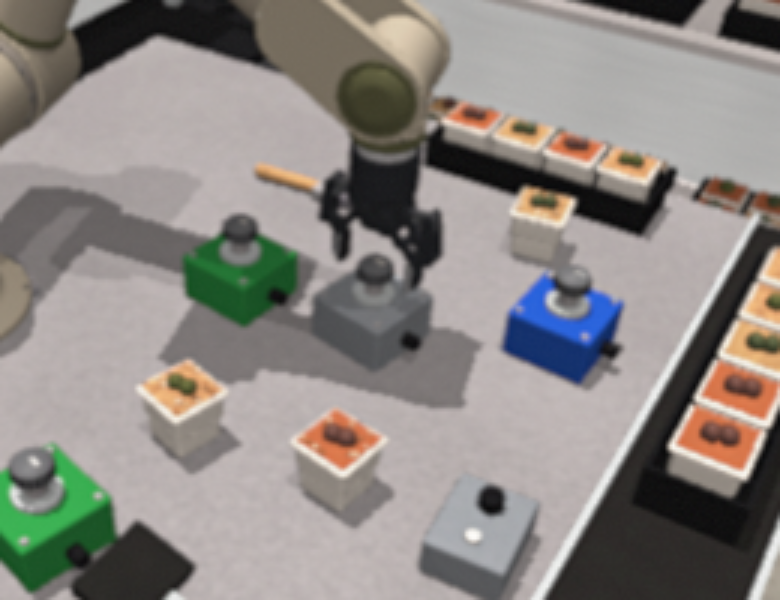

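The cap sits between the open jaws, with its white mark at (336,311). I'll lower 4 mm, close at 25 N, and check.

```bash
python3 -m crank '{"dp":[[0,0,-0.4],[0,0,0],[0,0,0],[0,0,0],[0,0,0],[0,0,0],[0,0,0],[0,0,0]],"delta_rot":[[0,0,0],[0,0,0],[0,0,0],[0,0,0],[0,0,0],[0,0,0],[0,0,0],[0,0,0]],"claw":[0,255,255,255,255,255,255,255]}' 25
python3 - <<'E'
from rig import *
import cv2
im,d=capture("wrist");cv2.imwrite("pics/wrist5.png",im[:,:,::-1])
s=sense();print(s["time_s"],s["eef_pos"],s["force"],s["grip_width"],s["joints"])
E
```

```text
time_s: 8.9
eef_pos: [463.7, 239.9, 71.4]
ee_rot: [0.0, 0.739, 0.674, 0.0]
force: [1.3, 0.6, 0.8]
grip_width: 0.459
8.95 [463.68621034 239.83950424  71.38693402] [1.1740487  0.61580822 0.20593358] 0.4558137824331201 [ 2.52716906e-01  4.91179031e-01  1.69604124e+00 -7.97330253e-05
  9.53908598e-01  3.43913402e-01]
```

View pics/wrist5.png

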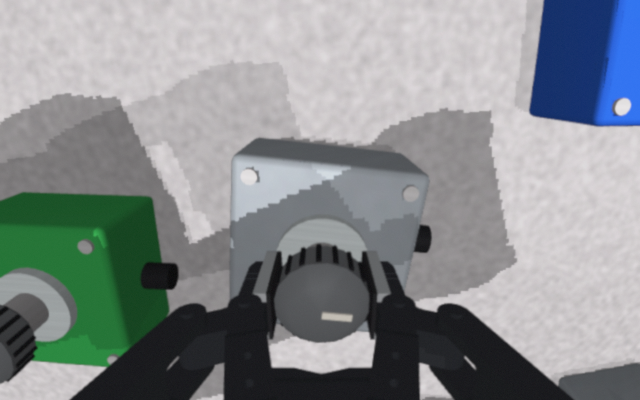

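The cap is gripped (opening about 39 mm, small side force). I'll turn it clockwise, which is negative about z.

```bash
python3 -m crank '{"dp":[[0,0,0],[0,0,0],[0,0,0],[0,0,0],[0,0,0],[0,0,0],[0,0,0],[0,0,0],[0,0,0]],"delta_rot":[[0,0,-6],[0,0,-7],[0,0,-7],[0,0,-7],[0,0,-7],[0,0,-7],[0,0,-7],[0,0,-5],[0,0,0]],"claw":[255,255,255,255,255,255,255,255,255]}'
python3 - <<'E'
from rig import *
s=sense();print(s["wrist_torque"],s["joints"])
E
python3 -m crank '{"dp":[[0,0,0],[0,0,0],[0,0,0],[0,0,0]],"delta_rot":[[0,0,-2],[0,0,-2],[0,0,-2],[0,0,0]],"claw":[255,255,255,255]}'
python3 - <<'E'
from rig import *
import cv2
im,d=capture("wrist");cv2.imwrite("pics/wrist6.png",im[:,:,::-1])
s=sense();print(s["time_s"],s["eef_pos"],s["force"],s["wrist_torque"],s["grip_width"],s["joints"])
E
```

```text
time_s: 9.85
eef_pos: [464.1, 239.6, 71.5]
ee_rot: [0.0, 0.962, 0.273, 0.001]
force: [4.1, -2.4, 0.8]
grip_width: 0.457
[-0.38906353 -0.61901212  0.02832552] [ 2.52341509e-01  4.91196616e-01  1.69565918e+00 -7.34812366e-04
  9.53464500e-01  1.26955705e+00]
time_s: 10.25
eef_pos: [464.1, 239.6, 71.5]
ee_rot: [0.0, 0.975, 0.224, 0.001]
force: [5.4, -2.3, 1.6]
grip_width: 0.457
10.3 [464.1220674  239.58229267  71.50644089] [ 4.8178443  -2.67524854  0.26158588] [-0.53939482 -0.73396534  0.3856307 ] 0.45904037327366704 [ 2.52388697e-01  4.91177611e-01  1.69564863e+00 -9.96653807e-04
  9.53452449e-01  1.37042580e+00]
```

View pics/wrist6.png

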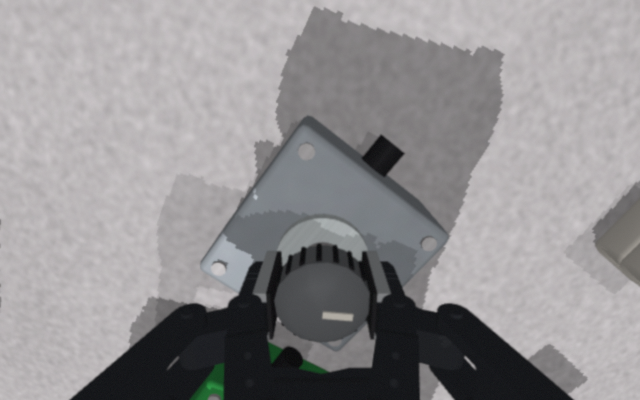

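The gripper turned 1.03 rad and the cap mark followed without slipping (still (337,316) in the view). Torque rose at the stop. Releasing, rising, and checking.

```bash
python3 -m crank '{"dp":[[0,0,0],[0,0,0],[0,0,0],[0,0,0],[0,0,3],[0,0,4],[0,0,5],[0,0,5],[0,0,4],[0,0,0]],"delta_rot":[[0,0,0],[0,0,0],[0,0,0],[0,0,0],[0,0,0],[0,0,0],[0,0,0],[0,0,0],[0,0,0],[0,0,0]],"claw":[0,0,0,0,0,0,0,0,0,0]}'
python3 - <<'E'
from rig import *
import cv2
im,d=capture("wrist");cv2.imwrite("pics/wrist7.png",im[:,:,::-1])
s=sense();print(s["time_s"],s["eef_pos"],s["force"])
E
python3 -m crank '{"dp":[[0.2,-4.8,0],[0.2,-4.8,0],[0.2,-4.8,0],[0.2,-4.8,0],[0.2,-4.8,0],[0.2,-4.8,0],[0,-4.8,0],[0,-4.8,0],[0,-4.8,0],[0,-4.8,0]],"delta_rot":[[0,0,-3],[0,0,-3],[0,0,-3],[0,0,-3],[0,0,-3],[0,0,-3],[0,0,-3],[0,0,-3],[0,0,0],[0,0,0]],"claw":[0,0,0,0,0,0,0,0,0,0]}'
python3 -m crank '{"dp":[[0,0,0],[0,0,0]],"delta_rot":[[0,0,0],[0,0,0]],"claw":[255,255]}'
python3 - <<'E'
from h import *
s=sense();im,d=capture("wrist");cv2.imwrite("pics/wrist8.png",im[:,:,::-1])
np.savez("w8.npz",im=im,d=d)
import pickle;pickle.dump(s,open("s8.pkl","wb"))
print(s["time_s"],s["eef_pos"],s["ee_rot"],s["force"],s["joints"])
for t,z in (("handle_pad",146),("handle_pivot",100),("jog_unit",0)):
  for r in pinpoint("wrist",t): print(t,r,atz("wrist",r["centre"],z,s))
E
```

```text
time_s: 11.3
eef_pos: [464.9, 240.4, 286.8]
ee_rot: [-0.0, 0.975, 0.223, 0.005]
force: [0.5, 0.1, -1.1]
grip_width: 0.999
11.35 [464.04408327 240.09797058 283.42724257] [-0.06453127 -0.22016956 -0.68519821]
time_s: 12.35
eef_pos: [474.8, -241.8, 279.8]
ee_rot: [-0.001, 1.0, 0.015, -0.001]
force: [0.3, 0.5, -0.7]
grip_width: 0.997
time_s: 12.55
eef_pos: [475.0, -240.4, 279.6]
ee_rot: [-0.001, 1.0, 0.015, -0.001]
force: [0.5, 0.5, 0.2]
grip_width: 0.695
12.55 [ 475.00862061 -240.39213077  279.63920935] [-0.00116377  0.99988982  0.01475721 -0.00110437] [0.457534   0.52486982 0.15054506] [-6.88900841e-01  3.01096308e-01  1.38767906e+00  3.47915452e-04
  1.45600736e+00  8.52339565e-01]
handle_pad {'centre': [356.0, 115.6], 'p': 0.6} [ 536.44585848 -266.84197799  146.        ]
jog_unit {'centre': [343.0, 117.3], 'p': 0.91} [ 521.90018074 -265.79578291    0.        ]
```

View pics/wrist7.png

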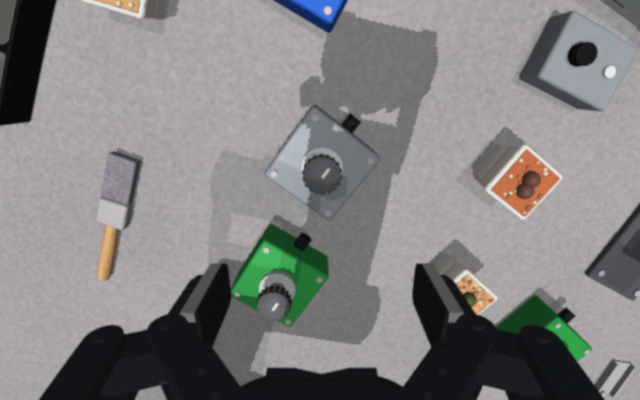

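View pics/wrist8.png

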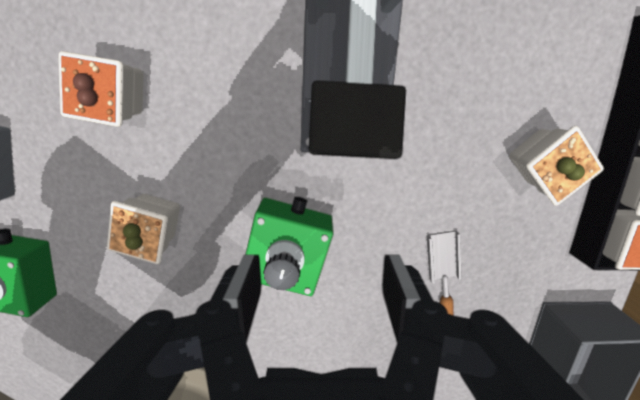

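In the first picture the cap's mark has turned back with the unit rotated in view, and the cap looks free. In the second the handle pad is at (357,120). I'll measure the pad plane.

```bash
python3 - <<'E'
from h import *
import pickle
np.set_printoptions(precision=3,suppress=True)
z=np.load("w8.npz");s=pickle.load(open("s8.pkl","rb"));P,r,c=cloud("wrist",z["d"],s)
g=z["im"][r,c].astype(int).max(1)
k=(P[:,2]>120)&(P[:,2]<170)&(abs(P[:,0]-534)<60)&(abs(P[:,1]+265)<60)&(g<70)
Q=P[k]; A=np.c_[Q[:,:2]-[534,-265],np.ones(len(Q))]
for _ in range(4):
    co=np.linalg.lstsq(A,Q[:,2],rcond=None)[0]; e=Q[:,2]-A@co; m=abs(e)<4; Q,A=Q[m],A[m]
print(len(Q),co,np.hypot(*co[:2]),np.degrees(np.arctan2(co[1],co[0])),cv2.minAreaRect(Q[:,:2].astype(np.float32)),Q.min(0),Q.max(0))
k=(P[:,2]>7)&(P[:,2]<17)&(abs(P[:,1]+270)<90)&(P[:,0]>450)
print(cv2.minAreaRect(P[k][:,:2].astype(np.float32)))
im,d=capture("scene"); P,r,c=cloud("scene",d); g=im[r,c].astype(int).max(1)
k=(P[:,2]>115)&(P[:,2]<175)&(abs(P[:,0]-534)<60)&(abs(P[:,1]+265)<60)&(g<70); print(k.sum(),np.median(P[k],0),cv2.minAreaRect(P[k][:,:2].astype(np.float32)))
im,d=capture("top"); P,r,c=cloud("top",d)
k=(P[:,2]>115)&(P[:,2]<175)&(abs(P[:,0]-534)<60)&(abs(P[:,1]+265)<60); print(k.sum())
cv2.imwrite("pics/top9.png",im[:,:,::-1])
E
```

```text
6788 [ -0.285   0.003 145.79 ] 0.28502417072792735 179.33801908682693 ((533.4169311523438, -267.753173828125), (78.33935546875, 59.54301834106445), 88.7655029296875) [ 503.443 -307.143  134.217] [ 563.784 -228.309  155.3  ]
((566.4405517578125, -269.62939453125), (110.7584228515625, 179.28724670410156), 88.8560562133789)
856 [ 536.997 -274.688  146.078] ((535.6224365234375, -269.86383056640625), (78.01500701904297, 60.15647888183594), 87.77686309814453)
17
```

Pad centre is about (533.5, −267.7, 145.8) with a slope of −0.285, which matches the rest position. I'll go above it with closed fingers, then press in small steps.

```bash
python3 -m crank '{"dp":[[1.9,-0.9,-2],[1.9,-0.9,-3],[2,-0.9,-3],[0,0,-3],[0,0,-0.8],[0,0,0],[0,0,0]],"delta_rot":[[0,0,0],[0,0,0],[0,0,0],[0,0,0],[0,0,0],[0,0,0],[0,0,0]],"claw":[255,255,255,255,255,255,255]}'
python3 - <<'E'
from h import *
s=sense();im,d=capture("wrist");cv2.imwrite("pics/wrist10.png",im[:,:,::-1]);print(s["eef_pos"],s["force"])
E
```

```text
time_s: 13.55
eef_pos: [534.0, -267.3, 165.2]
ee_rot: [0.001, 1.0, 0.016, 0.001]
force: [-0.6, -1.1, -0.2]
grip_width: -0.001
[ 533.97481554 -267.28698693  165.18617173] [-0.57792632 -1.12568082 -0.22535737]
```

View pics/wrist10.png

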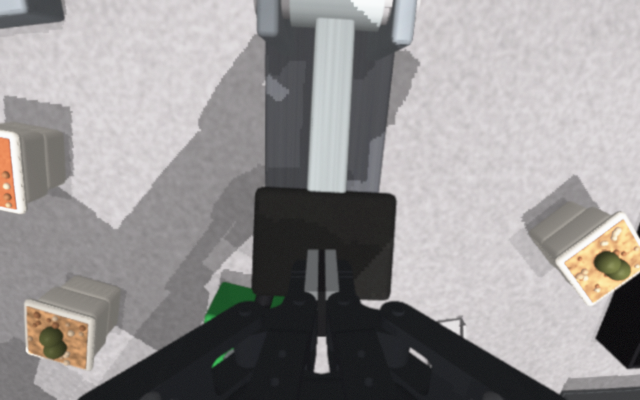

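The closed fingertips are over the pad centre ((321,250) within the pad 253–396 × 188–300). Pressing down in small rows.

```bash
python3 -m crank '{"dp":[[0,0,-1],[0,0,-0.7],[0,0,-0.5],[0,0,-0.5],[0,0,-0.5],[0,0,0],[0,0,0]],"delta_rot":[[0,0,0],[0,0,0],[0,0,0],[0,0,0],[0,0,0],[0,0,0],[0,0,0]],"claw":[255,255,255,255,255,255,255]}'
python3 -m crank '{"dp":[[0,0,-0.5],[0,0,-0.5],[0,0,-0.5],[0,0,-0.4],[0,0,-0.3],[0,0,0],[0,0,0],[0,0,0]],"delta_rot":[[0,0,0],[0,0,0],[0,0,0],[0,0,0],[0,0,0],[0,0,0],[0,0,0],[0,0,0]],"claw":[255,255,255,255,255,255,255,255]}'
```

```text
time_s: 14.3
eef_pos: [533.6, -267.3, 131.4]
ee_rot: [0.0, 1.0, 0.015, 0.0]
force: [-2.2, -0.2, 4.6]
grip_width: 0.001
time_s: 15.1
eef_pos: [533.2, -267.2, 109.6]
ee_rot: [0.0, 1.0, 0.016, -0.0]
force: [-4.7, -0.7, 5.8]
grip_width: -0.0
```

```bash
python3 -m crank '{"dp":[[0,0,-0.1],[0,0,-0.1],[0,0,0],[0,0,0],[0,0,0],[0,0,0],[0,0,0],[0,0,0],[0,0,0],[0,0,0]],"delta_rot":[[0,0,0],[0,0,0],[0,0,0],[0,0,0],[0,0,0],[0,0,0],[0,0,0],[0,0,0],[0,0,0],[0,0,0]],"claw":[255,255,255,255,255,255,255,255,255,255]}'
python3 - <<'E'
from h import *
np.set_printoptions(precision=3,suppress=True)
s=sense();im,d=capture("wrist");cv2.imwrite("pics/wrist11.png",im[:,:,::-1])
P,r,c=cloud("wrist",d,s)
k=(P[:,2]>80)&(P[:,2]<150)&(abs(P[:,0]-550)<13)&(abs(abs(P[:,1]+267)-27)<10)
Q=P[k];A=np.c_[Q[:,:2]-[534,-267],np.ones(len(Q))]
for _ in range(4):
    co=np.linalg.lstsq(A,Q[:,2],rcond=None)[0];m=abs(Q[:,2]-A@co)<4;Q,A=Q[m],A[m]
print(len(Q),co,s["eef_pos"],s["force"],s["dq"],s["time_s"])
im,d=capture("scene");cv2.imwrite("pics/scene11.png",im[:,:,::-1])
P,r,c=cloud("scene",d)
k=np.hypot(P[:,0]-463,P[:,1]-239.3)<16
print("stop top z",np.percentile(P[k][:,2],[50,90,98]))
for n in ("scene",):
  for q in pinpoint(n,"pot_a"): print(round(q["p"],2),atz(n,q["centre"],0))
E
```

```text
time_s: 16.1
eef_pos: [533.2, -267.3, 107.7]
ee_rot: [0.0, 1.0, 0.016, -0.0]
force: [-5.5, -0.4, 6.2]
grip_width: 0.001
3489 [ -0.098   0.    107.948] [ 533.19  -267.259  107.717] [-5.544 -0.417  6.249] [ 0.    -0.001 -0.001 -0.    -0.001  0.   ] 16.1
stop top z [105.428 109.791 111.302]
0.83 [558.997 544.1     0.   ]
0.81 [549.763  15.345  -0.   ]
0.74 [394.896 -22.295   0.   ]
0.64 [ 477.873 -522.265    0.   ]
0.54 [ 517.509 -266.334    0.   ]
```

View pics/scene11.png

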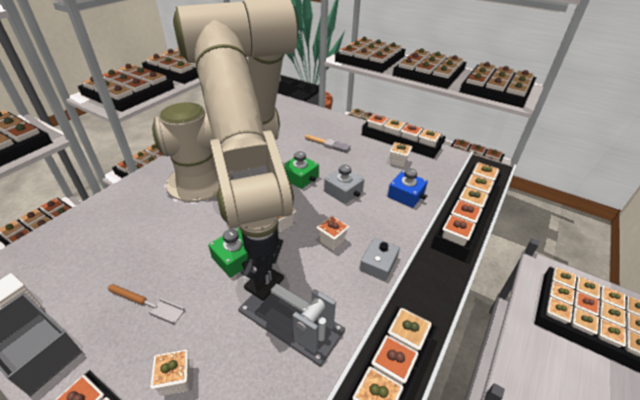

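View pics/wrist11.png

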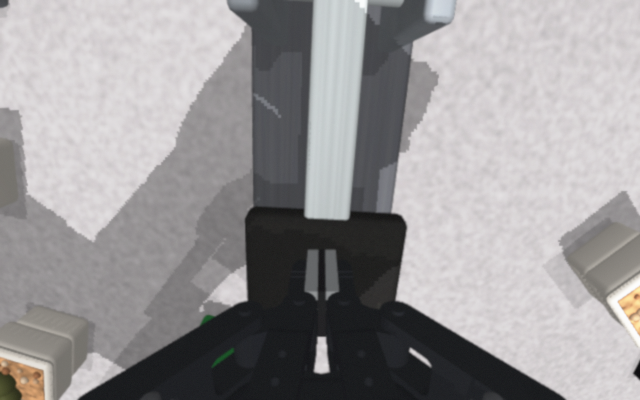

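The height (108 mm) says level, but my slope fit says −0.10. It may include the pad's far edge, so I'll recheck that before handing in.

```bash
python3 - <<'E'
from h import *
np.set_printoptions(precision=3,suppress=True)
s=sense();im,d=capture("wrist")
P,r,c=cloud("wrist",d,s)
k=(P[:,2]>85)&(P[:,2]<150)&(abs(abs(P[:,1]+267)-27)<9)
for a in range(520,566,4):
    q=P[k&(abs(P[:,0]-a)<2)]; print(a,len(q),np.median(q[:,2]) if len(q) else 0)
k=(abs(P[:,1]+270)<5)&(P[:,2]>85)&(P[:,2]<150)
print("arm")
for a in range(560,650,10):
    q=P[k&(abs(P[:,0]-a)<2)]; print(a,len(q),np.median(q[:,2]) if len(q) else 0)
print(s["force"],s["eef_pos"],s["time_s"])
z=capture("scene")
P,r,c=cloud("scene",z[1]);cv2.imwrite("pics/stop12.png",cv2.resize(z[0][150:215,310:385],None,fx=8,fy=8,interpolation=cv2.INTER_CUBIC)[:,:,::-1])
E
```

```text
520 446 106.95981501443508
524 477 107.03235951664215
528 490 107.01694648238784
532 492 107.00447616838389
536 503 106.99166624720624
540 544 107.04773927981364
544 523 106.97737682391997
548 561 107.03760088924258
552 559 106.97298041405051
556 929 105.38685116927508
560 267 100.48069067928208
564 0 0
arm
560 162 104.93950395626639
570 166 105.03218067051176
580 183 105.0499297733677
590 199 105.23622943376455
600 212 105.27331364944669
610 224 105.18393293300929
620 239 105.13225944727313
630 251 105.2723853695405
640 268 105.296522932831
[-5.245  0.257  6.744] [ 533.193 -267.256  107.725] 16.25
```

View pics/stop12.png

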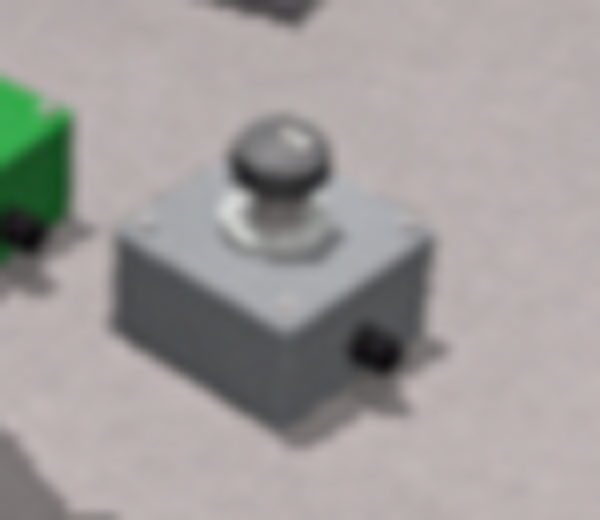

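The pad (107.0 from x=520 to 552) and the arm (105) are flat, so the handle is level. The button is up and free, and the handle is held with 6.7 N. Handing in.

```bash
python3 -c "
from rig import *
print(finish_job())"
```

```text
the job is handed in; nothing more can be done
None
```

I handed the job in at about 16 s with the dead-man handle still held at half travel; the hand-in reports no verdict.

- **Stop button:** I pushed the grey button down until it hit its stop, where the force rose to about 25 N. I let it spring up, gripped the cap, turned it 1.03 rad clockwise to its stop and released it. The last views show it standing up, top about 108 mm, and its mark turned back.
- **Handle:** I pressed it to level and held it there. The pad is flat at 107 mm and the arm is also flat. The vertical force was about 6.5 N and the arm was not moving.
- **Pots:** I never came near them. The last position estimates match the start within the detector's scatter of about 18 mm, so they do not prove the 20 mm limit on their own.

**Checks that disagreed:**
- The first network estimates of the button's y position were about 15 mm off, so I used the wrist-camera depth instead.
- My first fit of the pad slope read −0.10. It had included the pad's far edge, and a section-by-section recheck showed the pad level.

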